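Hang the washed mesh filters in the carousel dryer and start it

ROBOT

A 7-joint arm with a two-finger parallel gripper is mounted at the origin on the work surface. World frame = base frame: x ahead of the robot, y to its left, z up, the work surface at z = 0. Lengths are in m, angles in rad, forces in N, time in s.
With the tool pointing down it reaches from about 0.4 to 0.75 m from the base axis. Payload 19.5 kg.
Tool frame: the origin (TCP) lies midway between the tips of the shut fingers; the grasp point (between the pads) lies 19 mm behind it; z points along the fingers, y is the line along which they close (so a half turn about z gives the same grasp; the last joint's range is limited). The gripper opens to 85 mm and grips with 20 to 120 N. Pads are 22 mm wide; open, the fingers measure 114 mm over their backs; the gripper's body (76 mm by 85 mm) begins 54 mm behind the grasp point. The pads swing forward as they close: fully open they stand 13 mm farther back than shut.
Start: joints at [1.128, 0.707, -0.028, 1.485, 0.022, 0.951, -0.075], TCP at [0.224, -0.529, 0.231] pointing down, gripper open.
Joint ranges: [-2.71, 2.71], [-0.32, 2.16], [-1.57, 1.52], [0, 2.45], [-1.46, 4.6], [0, 2.02], [-2.83, 2.83]. Speed limits (rad/s): [1.89, 1.89, 2.57, 2.57, 3.01, 3.01, 3.01].

INTERFACE

Orientations are given as a rotation vector (axis times angle).
In Python, from rig import telemetry, eyes, bot gives the robot as it stands. The module is installed in compiled form; this text tells all that it offers.
- The arm moves only by the tool drive_tool, never from a script. Its argument "targets" is text: rows parted by semicolons, each of 7 numbers parted by spaces: the closure, from -1 (fully open) to 1 (shut), so that 0 is half open, then the shift along the tool's x, y, z scaled (see below), then the turn, a rotation vector about the tool's x, y, z scaled (see below). In form: fingers tx ty tz ax ay az; .... A call has 1 to 12 rows; each row is the pose to reach, as a shift and turn from the pose commanded when the call began, along the tool's axes at that moment, turning the shorter way round; what a row does not reach only later rows make up. The controller multiplies each number of a shift by 0.3 m and each number of a turn by 2 pi rad. A row lasts 1/8 s, in which the tool goes at most 62.5 mm and 10.7 degrees, less where a joint would pass 70% of its speed; a pose out of reach is approached as far as the arm can. A call with a number of a shift or a turn outside -1 to 1 is refused whole. A call with a gripper value outside its range is refused whole. The fingers move at their own pace and stop on an object; "grip_force" is the grip in N (left out, the last holds). Time passes only in rows, so rows that repeat a pose let the fingers close. It gives the time, the measured TCP pose, the force, the opening and the grip force at its end, in the units of the state.
- telemetry.state(): the state, without advancing time (a new reading comes with each control period).
- eyes.read_camera(name): name is "scene" or "top" or "wrist"; returns a dict with "color" (384x512x3 uint8, red, green, blue), "range_z" (384x512 float32, m along the optical axis (not along the pixel's ray), 0 where there is no reading), "camera_matrix" (3x3 intrinsics, pixels), "R" (3x3) and "t" (3): a world point X has camera coordinates R X + t; the wrist camera has in their place "mount" (4x4, takes a point from camera to tool coordinates, whose origin is the TCP and whose axes are the flange's). Camera axes: x right, y down, z forward; pixel columns grow to the right and rows downward; lengths in m; the calibration is good to about 2 mm. A picture is of the moment at which its call begins: read the wrist's pose just before it.
- bot.hand_in(): hands the job in; it is judged then, once.
The state is a dict: "t": time; "q": joint angles; "joint_velocities": joint speeds; "joint_efforts": joint torques, N m; "tcp_pos": TCP position; "tcp_rot": TCP orientation; "ft_force": force on the tool from outside, world axes, zero at the start; "ft_torque": the same for the moment, N m; "grip_width": finger opening in m; "grasp_force": force on a finger pad.
Only numpy, scipy, OpenCV 4.12 (cv2) and the standard library are available. Lean on these libraries where they do the work, as an engineer would, in place of code of your own. Each camera call takes 0.05 s, during which the arm holds its last target. There are 200 camera calls.

TASK

Hang every mesh filter standing on the counter by its bail in the countertop dryer, each on a free hook of its own, turning the carousel by the blue knob on its roof to bring a free hook out to the open front for each one. Once all of them are hanging, slide the yellow child-lock tab aside, press the green start button fully in and let it come back up, then slide the tab fully back over the button. Leave the bowl, scraper, soap dispenser and container where they are.

Things in the scene. Friction and masses are not known exactly. Their poses are not given: they have to be found in the camera images.
- dryer: Fixed dryer; origin on the counter on the carousel's axis; its open front faces its own -x, about towards the robot. White base 400 x 390 x 14 mm; Roof grille of 12 mm bars about 65 mm apart (front bar blue): 252 to 262 mm above the counter, x = -70 to 202, y +-195, on posts at (-55, +-188), (188, +-120). Only a hook within some 20 degrees of the dryer's -x is clear of the roof.
- rotor (a joint): Turn of the carousel about its upright axis, rad, counterclockwise from above positive; at 0 hook0 points to the dryer's +x (back), at pi to the front. Turns either way without a stop in practice (+-12 rad); stays where it is left; about 0.06 N m of friction.
- knob (a point): Blue bar knob above the roof that turns the carousel, on its axis; bar 66 mm long along this frame's x axis (which points at hook0, where a white dot is), 16 mm thick along y, from 275 to 313 mm above the counter, on a disc of 36 mm radius. The point is at 298 mm, a good height for the grasp.
- hook0 (a point): Free hook (3 of them, 120 degrees apart, turning with the carousel; utensils fixed on the hooks between). The point is the top of the 8 mm steel bar at its low spot, 138 mm from the axis, 170 above the counter. The bar runs straight out from the axis; outward of the point it rises to a tip 25 mm farther out and 14 mm higher, inward it rises gently to the hub.
- hook1 (a point): Free hook, in all like hook0.
- hook2 (a point): Free hook, in all like hook0.
- filter_a: Loose steel mesh basket, 0.13 kg, upright at the start; 2 or 3 are present. Cup 64 mm across, 55 high; origin: centre of its underside, z up. 7 mm wire bail in its y-z plane: legs at y = +-26 up to z = 90, then sloping to a peak at z = 108; the hook's bar passes through along x. On the peak an orange grip tab: 14 mm thick (x), 26 wide (y), z = 110 to 164. Hung, the origin is 103 mm under the hook's point; if knocked it swings for some seconds.
- filter_b: Mesh filter basket, in all like filter_a (a half turn about z gives the same shape).
- filter_c: Mesh filter basket, in all like filter_a (a half turn about z gives the same shape).
- filter_a_eye (a point): Inside of the bail's peak on filter_a, where it rests on a hook: 103 mm above the filter's origin, on its z axis. Hung, it lies on the hook's point within a few mm.
- filter_b_eye (a point): Inside of the bail's peak on filter_b, where it rests on a hook: 103 mm above the filter's origin, on its z axis. Hung, it lies on the hook's point within a few mm.
- filter_c_eye (a point): Inside of the bail's peak on filter_c, where it rests on a hook: 103 mm above the filter's origin, on its z axis. Hung, it lies on the hook's point within a few mm.
- locktab (a joint): Child-lock tab, m: 0 = covering the button, 0.06 = fully open; slides horizontally along the dryer's +x (away from the robot), stays where it is left, 1.5 N of friction.
- tab_fin (a point): Upright yellow fin on the lock tab to pinch or push: 10 mm thick along the dryer's x, 36 mm wide along y, 34 mm high (80 to 114 mm above the counter); the point is in its middle plane, 99 mm above the counter. It stands on a yellow plate 48 x 48 x 5 mm (underside 75 mm above the counter) whose centre is 14 mm nearer to the robot (dryer's -x).
- start (a joint): Travel of the spring start button, m: 0 up, 0.006 fully pressed; fully down takes 5 N; it springs back.
- start_top (a point): Centre of the top face of the green start button (28 mm across), 67 mm above the counter when up; pressed straight down. It is on a white control box 150 x 85 x 45 mm high at the dryer's right (-y) side. Covered by the tab's plate while the tab is closed.
- bowl: Bystander: white ceramic bowl upside down, 110 mm across, 55 mm high; origin at the middle of its underside. Leave alone.
- dispenser: Bystander: stainless soap dispenser with press pump, 68 mm across, 167 mm high; origin at the middle of its underside. Leave alone.
- container: Bystander: closed clear container with blue lid, 106 x 106 x 87 mm; origin at the middle of its underside. Leave alone.
- scraper: Bystander: orange scraper lying flat, 170 mm long along its x, 75 mm wide, 16 mm high; origin where handle meets blade, on the underside. Leave alone.
There are look-alikes about, which are no part of the job. What is shaped like the filter_a but purple is not meant.

How it is judged:
On the way, in this order (a step that is already met when the one before it is completed fails the run):
1. every mesh filter present hangs by its bail on a free hook of its own ((distance between filter_a_eye and hook0 below 0.025 m or distance between filter_a_eye and hook1 below 0.025 m or distance between filter_a_eye and hook2 below 0.025 m) and (distance between filter_b_eye and hook0 below 0.025 m or distance between filter_b_eye and hook1 below 0.025 m or distance between filter_b_eye and hook2 below 0.025 m) and (distance between filter_c_eye and hook0 below 0.025 m or distance between filter_c_eye and hook1 below 0.025 m or distance between filter_c_eye and hook2 below 0.025 m) and distance between filter_a and filter_b above 0.12 m and distance between each of filter_a, filter_b and filter_c above 0.12 m), for 0.3 s.
2. the start button is pressed fully in (beyond 4.5 mm) (value of joint start above 0.0045 m), for 0.05 s.
At the end, for the whole second after the job is handed in: Every filter present hangs by its bail on a free hook of its own (the inside of the bail's peak within 25 mm of the hook's point, filters more than 120 mm apart); the lock tab is back to within 8 mm of closed and the button is up (all of step 1 and value of joint locktab below 0.008 m and value of joint start below 0.002 m); the robot touches nothing.
It fails at once if a bystander (bowl, dispenser, container, scraper) is moved more than 40 mm (distance of any of bowl, dispenser, container, scraper from where it was at the start of the episode above 0.04 m).
Of filter_a, filter_b, filter_c only 2 to 3 are there at a start; the rules pass over those that are not, and their reading is None.
At some moment in a run one of filter_a, filter_b, filter_c may be knocked a few centimetres aside while the robot is not near it.
It also fails if it takes over 210 s, if anything falls off the work surface, if the arm or the gripper's body presses on something with over 40 N, if the wrist force passes 120 N, or if a joint passes its speed limit or range.

## Working session

There is one attempt and no reset: what is moved stays moved. The work goes in short steps, Python scripts to look and compute and a tool call to move; the robot and the scene stay as the last step left them, time stands still between calls to the robot, and variables do not carry over. Pictures are saved under pics/ and viewed, at most 14 in all, crops included, and the job is handed in when it is done.

Besides the shell and the picture viewer there is one more tool, called after "Call:" in YAML: its name, and indented under it one key for each argument. drive_tool: Moves the arm, as the interface text tells. Shifts and turns lie within -1 to 1; 1 stands for 0.3 m of shift or 2 pi rad of turn. Its arguments: {"type":"object","properties":{"targets":{"type":"string"},"grip_force":{"type":"number"}},"required":["targets"]}

```bash
ls; mkdir -p pics
cat > h.py <<'E'
import numpy as np, cv2
from scipy.spatial.transform import Rotation as Ro
from rig import telemetry, eyes, bot
def cam(n):
    s=telemetry.state(); c=eyes.read_camera(n)
    K=np.array(c["camera_matrix"])
    if n=="wrist":
        M=np.array(c["mount"]); T=np.eye(4); T[:3,:3]=Ro.from_rotvec(s["tcp_rot"]).as_matrix(); T[:3,3]=s["tcp_pos"]
        W=T@M
    else:
        W=np.eye(4); R=np.array(c["R"]); W[:3,:3]=R.T; W[:3,3]=-R.T@np.array(c["t"])
    return c["color"],c["range_z"],K,W
def cloud(z,K,W):
    v,u=np.mgrid[:z.shape[0],:z.shape[1]]
    P=np.stack([(u-K[0,2])/K[0,0]*z,(v-K[1,2])/K[1,1]*z,z],-1)
    X=P@W[:3,:3].T+W[:3,3]; X[z<=0]=np.nan
    return X
def ray(u,v,K,W,h):
    d=W[:3,:3]@np.array([(u-K[0,2])/K[0,0],(v-K[1,2])/K[1,1],1]); o=W[:3,3]
    return o+d*(h-o[2])/d[2]
def save(n,im): cv2.imwrite("pics/"+n,im[...,::-1])
E
python3 - <<'E'
from h import *
s=telemetry.state(); print({k:np.round(v,3) for k,v in s.items()})
for n in("scene","top"):
    c,z,K,W=cam(n); save(n+"0.png",c); np.savez(n+"0.npz",c=c,z=z,K=K,W=W); print(n,K[0,0],W.round(3).tolist())
E
```

```text
pics
{'t': np.float64(0.0), 'q': array([ 1.128,  0.707, -0.028,  1.485,  0.022,  0.951, -0.076]), 'joint_velocities': array([ 0.   , -0.001, -0.001, -0.002, -0.   , -0.001, -0.   ]), 'joint_efforts': array([ 1.0000e-03, -8.8323e+01,  1.2350e+00, -2.3617e+01,  1.7000e-02,
        7.0000e-03, -0.0000e+00]), 'tcp_pos': array([ 0.224, -0.529,  0.231]), 'tcp_rot': array([-3.078, -0.625,  0.   ]), 'ft_force': array([0.647, 0.913, 0.356]), 'ft_torque': array([ 0.016, -0.058,  0.048]), 'grasp_force': np.float64(0.0), 'grip_width': np.float64(0.085)}
scene 366.1737794722147 [[-0.009, 0.652, -0.758, 1.457], [1.0, -0.003, -0.014, -0.01], [-0.011, -0.758, -0.652, 0.986], [0.0, 0.0, 0.0, 1.0]]
top 447.0546543662011 [[-0.021, -0.981, 0.191, 0.293], [-1.0, 0.023, 0.007, -0.026], [-0.011, -0.191, -0.982, 1.402], [0.0, 0.0, 0.0, 1.0]]
```

View pics/scene0.png

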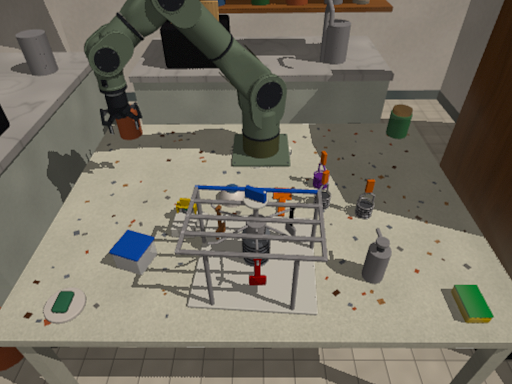

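View pics/top0.png

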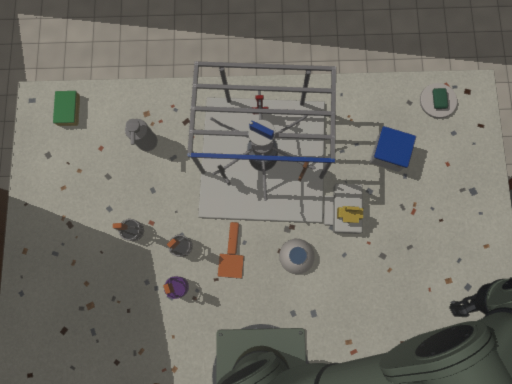

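Scene: the dryer is at (255,235), with the knob at (256,194) and its lock at (185,205). Upright baskets are at (366,200), (325,190) and a purple one at (320,175).
Top: steel filters with orange tabs are at (128,229) and (180,243). The purple look-alike is at (176,288), the orange scraper at (232,250) and the bowl at (297,255). The orange things that could be confused are the tabs at (117,226), (172,243), (168,289) and the scraper. I'll take the first two.

Run:
```python
from h import *
for n in("top","scene"):
    d=np.load(n+"0.npz"); c,z,K,W=[d[k] for k in "czKW"]; X=cloud(z,K,W)
    hsv=cv2.cvtColor(c,cv2.COLOR_RGB2HSV)
    def comps(name,lo,hi,zmin,zmax,amin=12):
        m=cv2.inRange(hsv,lo,hi)
        m=(m>0)&(X[...,2]>zmin)&(X[...,2]<zmax)
        k,l,st,ce=cv2.connectedComponentsWithStats(m.astype(np.uint8))
        for i in range(1,k):
            if st[i,4]<amin: continue
            P=X[l==i]; q=np.median(P,0); e=np.linalg.svd(P[:,:2]-P[:,:2].mean(0),full_matrices=False)[2][0]
            print(n,name,ce[i].round(0),st[i,4],"med",q.round(3),"min",P.min(0).round(3),"max",P.max(0).round(3),"ang",np.degrees(np.arctan2(e[1],e[0])).round(1))
    comps("orange",(3,150,90),(17,255,255),.0,.25)
    comps("blue",(100,150,60),(125,255,255),.06,.4,20)
    comps("yellow",(22,150,90),(32,255,255),.04,.2)
d=np.load("top0.npz"); c=d["c"]; save("crop1.png",np.hstack([cv2.resize(c[205:315,95:255],None,fx=2.4,fy=2.4),cv2.resize(c[50:250,170:380],None,fx=1.9,fy=1.32)]))
```

```text
top orange [232. 239.] 167 med [0.399 0.081 0.017] min [0.36  0.068 0.008] max [0.449 0.095 0.024] ang 175.6
top orange [117. 225.] 25 med [0.434 0.391 0.164] min [0.428 0.382 0.162] max [0.437 0.399 0.17 ] ang -92.0
top orange [172. 242.] 28 med [0.382 0.237 0.165] min [0.373 0.229 0.161] max [0.391 0.246 0.169] ang 135.4
top orange [231. 266.] 439 med [0.318 0.087 0.007] min [0.287 0.052 0.   ] max [0.352 0.124 0.015] ang -61.1
top orange [167. 288.] 30 med [0.26  0.248 0.165] min [0.249 0.242 0.161] max [0.27  0.256 0.169] ang -162.3
top blue [263. 129.] 83 med [ 0.654 -0.023  0.313] min [ 0.64  -0.046  0.309] max [0.67  0.005 0.318] ang -118.5
top blue [395. 147.] 1079 med [ 0.662 -0.421  0.087] min [ 0.601 -0.483  0.079] max [ 0.726 -0.359  0.097] ang -120.8
top blue [299. 159.] 200 med [ 0.587 -0.118  0.263] min [ 0.577 -0.204  0.258] max [ 0.596 -0.013  0.269] ang 86.1
top yellow [353. 208.] 18 med [ 0.473 -0.279  0.115] min [ 0.47  -0.292  0.111] max [ 0.476 -0.261  0.118] ang -97.9
top yellow [349. 215.] 156 med [ 0.456 -0.27   0.081] min [ 0.439 -0.308  0.073] max [ 0.479 -
[... 578 characters left out ...]
.3
scene orange [218. 207.] 13 med [ 0.596 -0.14   0.182] min [ 0.59  -0.145  0.181] max [ 0.607 -0.133  0.186] ang -34.3
scene orange [280. 209.] 25 med [0.428 0.074 0.014] min [0.414 0.066 0.01 ] max [0.436 0.09  0.02 ] ang 88.8
scene blue [256. 191.] 574 med [ 0.608 -0.016  0.262] min [ 0.581 -0.197  0.253] max [0.684 0.166 0.315] ang 86.0
scene blue [132. 245.] 793 med [ 0.672 -0.421  0.086] min [ 0.607 -0.486  0.08 ] max [ 0.732 -0.358  0.092] ang 95.8
scene yellow [182. 204.] 120 med [ 0.48  -0.284  0.088] min [ 0.451 -0.313  0.051] max [ 0.487 -0.259  0.116] ang -104.0
scene yellow [195. 208.] 28 med [ 0.481 -0.242  0.07 ] min [ 0.464 -0.249  0.046] max [ 0.485 -0.238  0.081] ang -9.1
```

View pics/crop1.png

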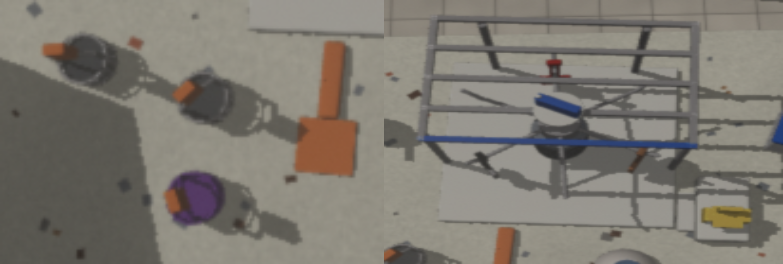

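Both orange tab tops are at about 0.165 m, as they should be. Filter 1 is at (0.43,0.39) with its tab wide along y. Filter 2 is at (0.38,0.24) with its tab at about 135°. The dryer axis is at about (0.657,-0.021), yaw about -4°. The knob bar lies at about 61.5°, so one free hook already points to about 181.5°, which is the front. I reject the purple one. Next I'll write a move calculator and go.

```bash
cat >> h.py <<'E'
def plan(*wps):
    "each (x,y,z,theta_deg of tool y); prints tool-frame scaled shift/turn from the present pose"
    s=telemetry.state(); p=np.array(s["tcp_pos"]); R=Ro.from_rotvec(s["tcp_rot"]).as_matrix()
    print("now",p.round(4),"th",np.degrees(np.arctan2(R[1,1],R[0,1])).round(1),"t",round(float(s["t"]),2),"w",round(float(s["grip_width"]),4),"gf",round(float(s["grasp_force"]),1),"q1,q7",np.round(s["q"],2)[[0,6]])
    for x,y,z,th in wps:
        a,b=np.cos(np.radians(th)),np.sin(np.radians(th)); G=np.array([[-b,a,0],[a,b,0],[0,0,-1]]).T
        d=R.T@(np.array([x,y,z])-p)/.3; r=Ro.from_matrix(R.T@G).as_rotvec()/2/np.pi
        print((x,y,z,th),"  %.4f %.4f %.4f %.4f %.4f %.4f"%(*d,*r))
E
python3 -c "
from h import *
plan((.37,-.30,.34,-40))"
```

```text
now [ 0.2243 -0.5292  0.2309] th -67.0 t 0.1 w 0.0853 gf 0.0 q1,q7 [ 1.13 -0.08]
(0.37, -0.3, 0.34, -40)   0.7454 -0.5143 -0.3632 -0.0001 -0.0000 -0.0751
```

Call:
drive_tool:
  targets: "-1 0.2 -0.15 -0.36 0 0 -0.03;-1 0.75 -0.51 -0.36 0 0 -0.075;-1 0.75 -0.51 -0.36 0 0 -0.075;-1 0.75 -0.51 -0.36 0 0 -0.075;-1 0.75 -0.51 -0.36 0 0 -0.075;-1 0.75 -0.51 -0.36 0 0 -0.075;-1 0.75 -0.51 -0.36 0 0 -0.075"
  grip_force: 40

```text
t: 0.98
tcp_pos: [0.3715, -0.3011, 0.3391]
tcp_rot: [-2.848, -1.326, 0.001]
ft_force: [-0.2, -0.5, 0.0]
grip_width: 0.0852
grasp_force: 0.0
```

```bash
python3 -c "
from h import *
plan((.40,-.03,.35,20))"
```

```text
now [ 0.3715 -0.3011  0.3391] th -40.1 t 0.97 w 0.0852 gf 0.0 q1,q7 [ 0.72 -0.17]
(0.4, -0.03, 0.35, 20)   0.7529 -0.5087 -0.0365 -0.0001 0.0000 -0.1668
```

Call:
drive_tool:
  targets: "-1 0.75 -0.51 -0.036 0 0 -0.167;-1 0.75 -0.51 -0.036 0 0 -0.167;-1 0.75 -0.51 -0.036 0 0 -0.167;-1 0.75 -0.51 -0.036 0 0 -0.167;-1 0.75 -0.51 -0.036 0 0 -0.167;-1 0.75 -0.51 -0.036 0 0 -0.167;-1 0.75 -0.51 -0.036 0 0 -0.167;-1 0.75 -0.51 -0.036 0 0 -0.167"

```text
t: 1.98
tcp_pos: [0.3994, -0.0309, 0.3499]
tcp_rot: [-1.805, -2.57, 0.0]
ft_force: [0.3, -0.3, 0.4]
grip_width: 0.0855
grasp_force: 0.0
```

```bash
python3 -c "
from h import *
plan((.38,.255,.35,88))"
```

```text
now [ 0.3994 -0.0309  0.3499] th 19.8 t 1.98 w 0.0855 gf 0.0 q1,q7 [0.36 0.12]
(0.38, 0.255, 0.35, 88)   0.9183 0.2626 -0.0002 -0.0000 -0.0001 -0.1894
```

Call:
drive_tool:
  targets: "-1 0.92 0.26 0 0 0 -0.189;-1 0.92 0.26 0 0 0 -0.189;-1 0.92 0.26 0 0 0 -0.189;-1 0.92 0.26 0 0 0 -0.189;-1 0.92 0.26 0 0 0 -0.189;-1 0.92 0.26 0 0 0 -0.189;-1 0.92 0.26 0 0 0 -0.189;-1 0.92 0.26 0 0 0 -0.189;-1 0.92 0.26 0 0 0 -0.189"

```text
t: 3.1
tcp_pos: [0.3781, 0.2556, 0.3501]
tcp_rot: [-0.056, -3.141, 0.0]
ft_force: [0.5, 0.1, -0.5]
grip_width: 0.0853
grasp_force: 0.0
```

```bash
cat >> h.py <<'E'
def tabs(show=None,zr=(.12,.26)):
    c,z,K,W=cam("wrist"); X=cloud(z,K,W); hsv=cv2.cvtColor(c,cv2.COLOR_RGB2HSV)
    m=(cv2.inRange(hsv,(3,150,80),(17,255,255))>0)&(X[...,2]>zr[0])&(X[...,2]<zr[1])
    k,l,st,ce=cv2.connectedComponentsWithStats(m.astype(np.uint8))
    for i in range(1,k):
        if st[i,4]<60: continue
        P=X[l==i]; t=np.percentile(P[:,2],95); P=P[P[:,2]>t-.008]
        (cx,cy),(w,h),a=cv2.minAreaRect((P[:,:2]*1000).astype(np.float32)); 
        a=a if w>h else a+90
        print("tab px",ce[i].round(),st[i,4],"ctr",round(cx,1),round(cy,1),"top",round(t*1000),"size",round(max(w,h),1),round(min(w,h),1),"wide ang",round((a+180)%180,1))
    if show: save(show,c)
E
python3 -c "
from h import *
tabs('w1.png'); plan((.434,.391,.30,88))"
```

```text
tab px [248.  69.] 352 ctr 260.8 250.6 top 164 size 25.7 13.1 wide ang 19.9
tab px [243. 176.] 342 ctr 382.9 239.8 top 164 size 25.1 13.5 wide ang 133.1
tab px [368. 215.] 177 ctr 435.2 392.8 top 165 size 22.8 12.5 wide ang 92.6
now [0.378  0.2558 0.3501] th 88.0 t 3.15 w 0.0856 gf 0.0 q1,q7 [-0.15  0.43]
(0.434, 0.391, 0.3, 88)   -0.1707 0.4571 0.1672 -0.0000 0.0000 -0.0000
```

View pics/w1.png

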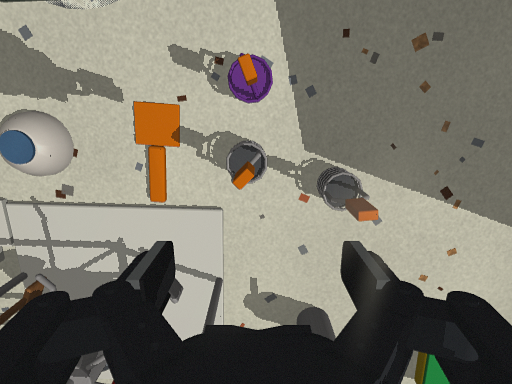

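Wrist view: tabs at (362,208) and (243,176) on steel baskets, and the purple decoy at (250,75). The tab size and height (25 x 13, 165 mm) match. Descending on filter 1.

Call:
drive_tool:
  targets: "-1 -0.18 0.46 0.17 0 0 -0.011;-1 -0.18 0.46 0.17 0 0 -0.011;-1 -0.18 0.46 0.17 0 0 -0.011;-1 -0.18 0.46 0.17 0 0 -0.011"

```text
t: 3.65
tcp_pos: [0.436, 0.3934, 0.2976]
tcp_rot: [0.057, -3.139, 0.001]
ft_force: [-0.1, -0.9, 0.4]
grip_width: 0.0856
grasp_force: 0.0
```

```bash
python3 -c "
from h import *
tabs(); plan((.4355,.3935,.130,92.5))"
```

```text
tab px [117.   4.] 211 ctr 272.6 255.4 top 146 size 11.7 1.4 wide ang 109.8
tab px [107. 125.] 759 ctr 383.3 240.6 top 164 size 25.1 13.6 wide ang 134.4
tab px [255. 180.] 505 ctr 435.0 392.5 top 164 size 24.6 13.7 wide ang 92.2
now [0.4361 0.3924 0.2986] th 92.1 t 3.7 w 0.0854 gf 0.0 q1,q7 [-0.43  0.38]
(0.4355, 0.3935, 0.13, 92.5)   0.0012 0.0040 0.5620 -0.0001 -0.0002 -0.0012
```

Call:
drive_tool:
  targets: "-1 0 0 0.2 0 0 0;-1 0 0 0.4 0 0 0;-1 0 0 0.562 0 0 0;-1 0 0 0.562 0 0 0;1 0 0 0.562 0 0 0;1 0 0 0.562 0 0 0;1 0 0 0.562 0 0 0;1 0 0 0.562 0 0 0;1 0 0 0.562 0 0 0;1 0 0 0.562 0 0 0"

```text
t: 4.95
tcp_pos: [0.4367, 0.392, 0.1315]
tcp_rot: [-0.057, 3.14, 0.0]
ft_force: [-0.7, -3.8, 11.7]
grip_width: 0.0256
grasp_force: 38.9
```

```bash
python3 -c "
from h import *
plan((.4355,.393,.26,91.5),(.41,.20,.26,91.5))"
```

```text
now [0.4367 0.392  0.1315] th 92.1 t 4.95 w 0.0256 gf 38.9 q1,q7 [-0.46  0.22]
(0.4355, 0.393, 0.26, 91.5)   0.0035 0.0036 -0.4282 0.0000 0.0002 0.0016
(0.41, 0.2, 0.26, 91.5)   0.1116 -0.6363 -0.4283 0.0000 0.0002 0.0016
```

Call:
drive_tool:
  targets: "1 0 0 -0.1 0 0 0;1 0 0 -0.3 0 0 0;1 0 0 -0.5 0 0 0;1 0 0 -0.67 0 0 0;1 0.04 -0.15 -0.67 0 0 0.001;1 0.04 -0.35 -0.67 0 0 0.001;1 0.04 -0.55 -0.67 0 0 0.001;1 0.04 -0.75 -0.67 0 0 0.001;1 0.04 -0.9 -0.67 0 0 0.001;1 0.04 -0.95 -0.67 0 0 0.001;1 0.04 -0.95 -0.67 0 0 0.001"

```text
t: 6.32
tcp_pos: [0.4348, 0.1066, 0.3317]
tcp_rot: [-0.046, 3.141, 0.0]
ft_force: [-0.2, 0.5, -2.4]
grip_width: 0.0255
grasp_force: 40.4
```

Run:
```python
from h import *
c,z,K,W=cam("top"); X=cloud(z,K,W); hsv=cv2.cvtColor(c,cv2.COLOR_RGB2HSV)
c2,z2,K2,W2=cam("scene"); save("crop2.png",np.hstack([cv2.resize(c[80:240,180:360],None,fx=2.2,fy=2.2),cv2.resize(c2[150:300,170:340],None,fx=2.3,fy=352/150)]))
# hook bars: points 0.155..0.20 high within 0.05-0.17 of axis, polar angles
ax=np.array([.657,-.021])
for n,XX,lo in(("top",X,0),("scene",cloud(z2,K2,W2),0)):
    m=(XX[...,2]>.155)&(XX[...,2]<.195); P=XX[m]; d=P[:,:2]-ax; r=np.hypot(*d.T); a=np.degrees(np.arctan2(d[:,1],d[:,0]))%360
    s=(r>.1)&(r<.175); h,_=np.histogram(a[s],np.arange(0,361,5)); print(n,[(int(i*5),int(v)) for i,v in enumerate(h) if v])
    s&=(abs(a-180)<14); print("front hook pts",s.sum(),P[s].min(0).round(3) if s.any() else 0,P[s].max(0).round(3) if s.any() else 0, np.median(a[s]), )
    b=(cv2.inRange(cv2.cvtColor((c if n=="top" else c2),cv2.COLOR_RGB2HSV),(100,150,60),(125,255,255))>0)&(XX[...,2]>.300)&(XX[...,2]<.33); Q=XX[b][:,:2]
    if len(Q)>10: print("knob",cv2.minAreaRect((Q*1000).astype(np.float32)))
plan((.44,-.025,.23,91.5))
```

```text
top [(0, 57), (5, 12), (60, 67), (115, 18), (120, 56), (125, 6), (175, 12), (180, 53), (235, 13), (240, 52), (245, 1), (300, 49), (305, 1), (355, 11)]
front hook pts 65 [ 0.492 -0.027  0.165] [ 0.556 -0.019  0.186] 180.95280144225896
knob ((655.0650024414062, -20.687314987182617), (53.83465576171875, 10.915011405944824), 59.69951629638672)
scene [(0, 37), (5, 15), (55, 2), (60, 10), (110, 2), (115, 34), (120, 7), (180, 1), (235, 4), (240, 45), (245, 26), (300, 34), (305, 23), (355, 2)]
front hook pts 1 [ 0.495 -0.024  0.182] [ 0.495 -0.024  0.182] 181.18128728406387
knob ((662.4642333984375, -18.062244415283203), (64.43931579589844, 18.731700897216797), 63.904808044433594)
now [0.4346 0.1081 0.3317] th 91.8 t 6.42 w 0.0256 gf 40.4 q1,q7 [0.23 0.79]
(0.44, -0.025, 0.23, 91.5)   -0.0038 -0.4442 0.3387 0.0001 0.0000 0.0008
```

View pics/crop2.png

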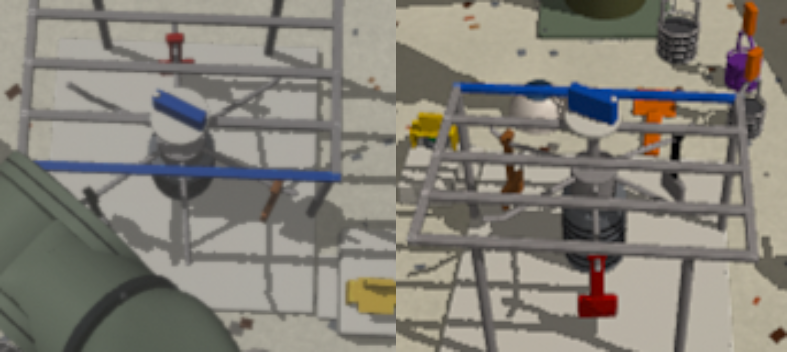

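The front hook points at about 181° with its tip at (0.492,-0.023), and the top crop shows it free at (187,235). Threading over the tip.

Call:
drive_tool:
  targets: "1 0 -0.2 0 0 0 0.001;1 0 -0.38 0.05 0 0 0.001;1 0 -0.436 0.2 0 0 0.001;1 0 -0.436 0.34 0 0 0.001;1 0 -0.436 0.34 0 0 0.001;1 0 -0.436 0.34 0 0 0.001;1 0 -0.436 0.34 0 0 0.001"

```text
t: 7.3
tcp_pos: [0.4393, -0.0234, 0.2308]
tcp_rot: [-0.038, 3.139, -0.0]
ft_force: [-0.8, 0.3, -1.7]
grip_width: 0.0257
grasp_force: 40.7
```

```bash
python3 -c "
from h import *
plan((.44,-.023,.231,91),(.522,-.0235,.231,91),(.522,-.0235,.199,91))"
```

```text
now [ 0.4393 -0.0234  0.2308] th 91.4 t 7.3 w 0.0257 gf 40.7 q1,q7 [0.46 0.91]
(0.44, -0.023, 0.231, 91)   -0.0024 0.0013 -0.0006 -0.0000 0.0003 0.0011
(0.522, -0.0235, 0.231, 91)   -0.2756 -0.0070 -0.0000 -0.0000 0.0003 0.0011
(0.522, -0.0235, 0.199, 91)   -0.2754 -0.0070 0.1066 -0.0000 0.0003 0.0011
```

Call:
drive_tool:
  targets: "1 -0.05 -0.002 0 0 0 0.001;1 -0.1 -0.004 0 0 0 0.001;1 -0.15 -0.005 0 0 0 0.001;1 -0.2 -0.007 0 0 0 0.001;1 -0.25 -0.007 0 0 0 0.001;1 -0.275 -0.007 0 0 0 0.001;1 -0.275 -0.007 0 0 0 0.001;1 -0.275 -0.007 0.03 0 0 0.001;1 -0.275 -0.007 0.06 0 0 0.001;1 -0.275 -0.007 0.09 0 0 0.001;1 -0.275 -0.007 0.105 0 0 0.001;1 -0.275 -0.007 0.105 0 0 0.001"

```text
t: 8.8
tcp_pos: [0.5221, -0.0235, 0.1986]
tcp_rot: [-0.028, 3.139, 0.001]
ft_force: [4.1, 1.1, 9.8]
grip_width: 0.0257
grasp_force: 42.2
```

Run:
```python
from h import *
c2,z2,K2,W2=cam("scene"); c3,_,_,_=cam("wrist"); save("crop3.png",np.hstack([cv2.resize(c2[140:270,180:330],(400,347)),cv2.resize(c3,(390,347))]))
plan((.522,-.0235,.26,91))
```

```text
now [ 0.5223 -0.0236  0.1986] th 91.0 t 8.9 w 0.0253 gf 42.2 q1,q7 [0.39 0.94]
(0.522, -0.0235, 0.26, 91)   0.0003 0.0004 -0.2047 0.0001 0.0005 0.0000
```

View pics/crop3.png

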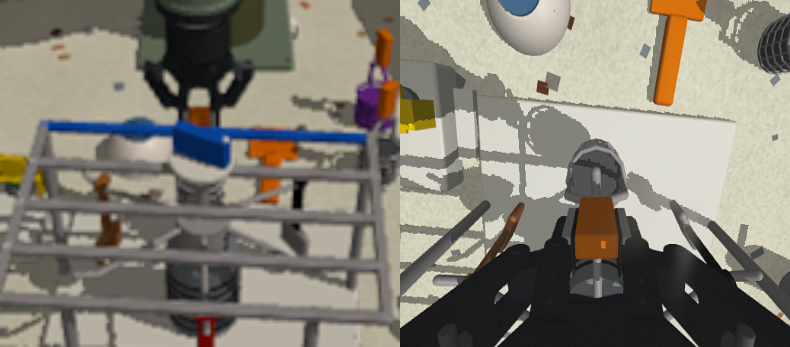

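The wrist crop shows the hook's tip (595,175) poking through the bail, and the upward force confirms the rest. Releasing.

Call:
drive_tool:
  targets: "0.2 0 0 0 0 0 0;0 0 0 0 0 0 0;-0.2 0 0 0 0 0 0;-0.2 0 0 0 0 0 0;-0.2 0 0 -0.1 0 0 0;-0.2 0 0 -0.2 0 0 0;-0.2 0 0 -0.35 0 0 0;-0.2 0 0 -0.5 0 0 0;-0.2 0 0 -0.5 0 0 0;-0.2 0 0 -0.5 0 0 0"

```text
t: 10.15
tcp_pos: [0.521, -0.0242, 0.3475]
tcp_rot: [0.027, -3.141, 0.0]
ft_force: [0.9, -1.5, 0.4]
grip_width: 0.0515
grasp_force: 0.0
```

Run:
```python
from h import *
tabs('w2.png',(.19,.26))
c,z,K,W=cam("wrist"); X=cloud(z,K,W); hsv=cv2.cvtColor(c,cv2.COLOR_RGB2HSV)
b=(cv2.inRange(hsv,(100,150,60),(125,255,255))>0)&(X[...,2]>.29)&(X[...,2]<.33); print("knob px",b.sum())
plan((.522,-.0235,.39,60),(.655,-.021,.39,-28.5),(.655,-.021,.28,-28.5))
```

```text
tab px [259. 186.] 593 ctr 522.1 -20.9 top 232 size 25.0 13.8 wide ang 90.9
knob px 0
now [ 0.521  -0.0242  0.3471] th 91.0 t 10.25 w 0.0515 gf 0.0 q1,q7 [0.43 1.11]
(0.522, -0.0235, 0.39, 60)   -0.0033 0.0023 -0.1429 -0.0001 -0.0002 0.0861
(0.655, -0.021, 0.39, -28.5)   -0.4467 0.0028 -0.1435 -0.0002 -0.0001 0.3320
(0.655, -0.021, 0.28, -28.5)   -0.4472 0.0028 0.2232 -0.0002 -0.0001 0.3320
```

Hung: the tab top is at 232 mm (231 expected). On to the knob.

Call:
drive_tool:
  targets: "-0.2 0 0 -0.15 0 0 0.03;-0.2 -0.2 0 -0.15 0 0 0.06;-0.2 -0.45 0.003 -0.15 0 0 0.09;-0.2 -0.45 0.003 -0.15 0 0 0.12;-0.2 -0.45 0.003 -0.15 0 0 0.33;-0.2 -0.45 0.003 -0.15 0 0 0.33;-0.2 -0.45 0.003 -0.15 0 0 0.33;-0.2 -0.45 0.003 -0.15 0 0 0.33;-0.2 -0.45 0.003 -0.15 0 0 0.33;-0.2 -0.45 0.003 -0.15 0 0 0.33;-0.2 -0.45 0.003 -0.15 0 0 0.33;-0.2 -0.45 0.003 -0.15 0 0 0.33"

```text
t: 11.75
tcp_pos: [0.6562, -0.0208, 0.392]
tcp_rot: [-2.693, -1.617, 0.002]
ft_force: [1.2, -0.2, -0.8]
grip_width: 0.0507
grasp_force: 0.0
```

```bash
cat >> h.py <<'E'
def knob(n="wrist"):
    c,z,K,W=cam(n); X=cloud(z,K,W); hsv=cv2.cvtColor(c,cv2.COLOR_RGB2HSV)
    b=(cv2.inRange(hsv,(100,120,50),(125,255,255))>0)&(X[...,2]>.305)&(X[...,2]<.325)
    r=cv2.minAreaRect((X[b][:,:2]*1000).astype(np.float32)); a=r[2] if r[1][0]>r[1][1] else r[2]+90
    print(n,"knob",int(b.sum()),np.round(r[0],1),np.round(r[1],1),"ang",round(a%180,1))
E
python3 -c "
from h import *
knob(); knob('scene'); plan((.656,-.021,.283,-29))"
```

```text
wrist knob 1320 [659.6 -17.1] [65.1 15.5] ang 62.1
scene knob 104 [661.9 -17.3] [63.8 18.5] ang 60.8
now [ 0.6562 -0.0207  0.3921] th -27.8 t 11.85 w 0.0513 gf 0.0 q1,q7 [ 0.09 -0.63]
(0.656, -0.021, 0.283, -29)   -0.0007 0.0004 0.3637 -0.0002 0.0001 0.0032
```

Call:
drive_tool:
  targets: "-0.2 0.008 0.003 0.1 0 0 0;-0.2 0.008 0.003 0.25 0 0 0;-0.2 0.008 0.003 0.364 0 0 0;-0.2 0.008 0.003 0.364 0 0 0;1 0.008 0.003 0.364 0 0 0;1 0.008 0.003 0.364 0 0 0;1 0.008 0.003 0.364 0 0 0;1 0.008 0.003 0.364 0 0 0;1 0.008 0.003 0.364 0 0 0"

```text
t: 12.98
tcp_pos: [0.6587, -0.019, 0.2852]
tcp_rot: [2.689, 1.622, 0.004]
ft_force: [1.6, -1.3, 6.6]
grip_width: 0.0158
grasp_force: 40.3
```

```bash
python3 -c "
from h import *
plan((.658,-.020,.283,30),(.658,-.020,.283,86.5),(.658,-.020,.283,88))"
```

```text
now [ 0.6587 -0.019   0.2852] th -27.8 t 12.97 w 0.0158 gf 40.3 q1,q7 [ 0.12 -0.69]
(0.658, -0.02, 0.283, 30)   -0.0040 -0.0006 0.0074 0.0005 -0.0000 -0.1605
(0.658, -0.02, 0.283, 86.5)   -0.0040 -0.0006 0.0074 0.0005 0.0002 -0.3175
(0.658, -0.02, 0.283, 88)   -0.0040 -0.0006 0.0074 0.0005 0.0002 -0.3217
```

Call:
drive_tool:
  targets: "1 0 0 0 0 0 -0.006;1 0 0 0 0 0 -0.017;1 0 0 0 0 0 -0.031;1 0 0 0 0 0 -0.045;1 0 0 0 0 0 -0.06;1 0 0 0 0 0 -0.075;1 0 0 0 0 0 -0.09;1 0 0 0 0 0 -0.105;1 0 0 0 0 0 -0.12;1 0 0 0 0 0 -0.135;1 0 0 0 0 0 -0.148;1 0 0 0 0 0 -0.158"

```text
t: 14.48
tcp_pos: [0.6586, -0.019, 0.2852]
tcp_rot: [1.589, 2.708, 0.002]
ft_force: [0.0, -0.3, 8.7]
grip_width: 0.0156
grasp_force: 40.4
```

Call:
drive_tool:
  targets: "1 0 0 0 0 0 -0.012;1 0 0 0 0 0 -0.026;1 0 0 0 0 0 -0.04;1 0 0 0 0 0 -0.055;1 0 0 0 0 0 -0.07;1 0 0 0 0 0 -0.085;1 0 0 0 0 0 -0.1;1 0 0 0 0 0 -0.115;1 0 0 0 0 0 -0.13;1 0 0 0 0 0 -0.145;1 0 0 0 0 0 -0.155;1 0 0 0 0 0 -0.16"

```text
t: 15.98
tcp_pos: [0.6585, -0.0191, 0.2852]
tcp_rot: [0.089, 3.138, 0.0]
ft_force: [-0.0, -1.3, 9.4]
grip_width: 0.0153
grasp_force: 40.6
```

Call:
drive_tool:
  targets: "1 0 0 0 0 0 0;1 0 0 0 0 0 0;0.3 0 0 0 0 0 0;-0.2 0 0 0 0 0 0;-0.2 0 0 0 0 0 0;-0.2 0 0 0 0 0 0;-0.2 0 0 -0.1 0 0 0;-0.2 0 0 -0.2 0 0 0;-0.2 0 0 -0.35 0 0 0;-0.2 0 0 -0.35 0 0 0;-0.2 0 0 -0.35 0 0 0"

```text
t: 17.35
tcp_pos: [0.658, -0.019, 0.3882]
tcp_rot: [-0.091, -3.14, 0.0]
ft_force: [0.3, -0.3, -0.3]
grip_width: 0.0512
grasp_force: 0.0
```

```bash
python3 -c "
from h import *
knob(); c,z,K,W=cam('scene');save('crop4.png',cv2.resize(c[130:310,160:420],None,fx=2.9,fy=2.9)); plan((.50,.08,.39,60),(.42,.22,.33,20))"
```

```text
wrist knob 1360 [658.7 -17.3] [15.6 64.8] ang 176.2
now [ 0.658  -0.0193  0.3879] th 86.7 t 17.45 w 0.051 gf 0.0 q1,q7 [0.2  1.21]
(0.5, 0.08, 0.39, 60)   0.5448 0.2999 -0.0064 -0.0001 -0.0002 0.0741
(0.42, 0.22, 0.33, 20)   0.8377 0.7504 0.1939 -0.0002 -0.0002 0.1852
```

View pics/crop4.png

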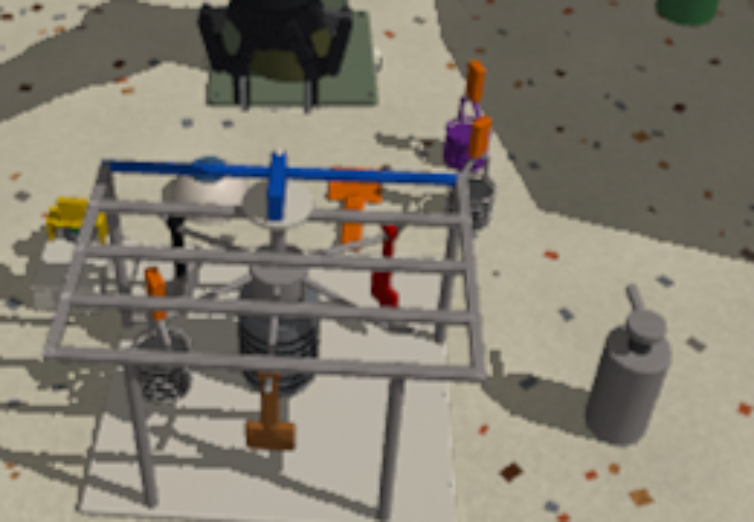

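Filter 1 hangs at the back-right of the carousel (crop 165,350). The knob is at 176°, so the next free hook is at the front. Now filter 2.

Call:
drive_tool:
  targets: "-0.2 0.3 0.05 0 0 0 0;-0.2 0.54 0.3 0 0 0 -0.02;-0.2 0.85 0.75 0.1 0 0 -0.08;-0.2 0.85 0.75 0.2 0 0 -0.131;-0.2 0.85 0.75 0.2 0 0 -0.131;-0.2 0.85 0.75 0.2 0 0 -0.131;-1 0.85 0.75 0.2 0 0 -0.131;-1 0.85 0.75 0.2 0 0 -0.131;-1 0.85 0.75 0.2 0 0 -0.131"

```text
t: 18.58
tcp_pos: [0.4172, 0.2194, 0.3287]
tcp_rot: [1.169, -2.916, 0.0]
ft_force: [-0.8, 0.8, -0.0]
grip_width: 0.0851
grasp_force: 0.0
```

```bash
python3 -c "
from h import *
tabs(); plan((.3835,.2405,.26,134),(.3835,.2405,.132,134))"
```

```text
tab px [381.  92.] 426 ctr 261.0 250.5 top 165 size 25.8 13.7 wide ang 19.3
tab px [290. 165.] 390 ctr 382.9 239.4 top 164 size 24.8 13.5 wide ang 133.9
now [0.4171 0.2195 0.3288] th 133.7 t 18.62 w 0.0859 gf 0.0 q1,q7 [0.05 1.15]
(0.3835, 0.2405, 0.26, 134)   0.0327 0.1280 0.2293 0.0000 -0.0000 -0.0008
(0.3835, 0.2405, 0.132, 134)   0.0327 0.1280 0.6560 0.0000 -0.0000 -0.0008
```

Call:
drive_tool:
  targets: "-1 0.033 0.127 0.15 0 0 0;-1 0.033 0.127 0.23 0 0 0;-1 0.033 0.127 0.23 0 0 0;-1 0.033 0.127 0.4 0 0 0;-1 0.033 0.127 0.55 0 0 0;-1 0.033 0.127 0.655 0 0 0;-1 0.033 0.127 0.655 0 0 0;1 0.033 0.127 0.655 0 0 0;1 0.033 0.127 0.655 0 0 0;1 0.033 0.127 0.655 0 0 0;1 0.033 0.127 0.655 0 0 0;1 0.033 0.127 0.655 0 0 0"

```text
t: 20.12
tcp_pos: [0.3836, 0.2408, 0.133]
tcp_rot: [-1.172, 2.913, -0.001]
ft_force: [2.3, -2.9, 9.8]
grip_width: 0.0252
grasp_force: 39.1
```

Call:
drive_tool:
  targets: "1 0 0 -0.1 0 0 0;1 0 0 -0.3 0 0 0;1 0 0 -0.5 0 0 0;1 0 0 -0.65 0 0 0;1 0 0 -0.65 0 0 0.02;1 0 0 -0.65 0 0 0.05;1 0 0 -0.65 0 0 0.08;1 0 0 -0.65 0 0 0.11;1 0 0 -0.65 0 0 0.132;1 0 0 -0.65 0 0 0.132"

```text
t: 21.38
tcp_pos: [0.3828, 0.241, 0.3276]
tcp_rot: [0.099, 3.14, -0.0]
ft_force: [0.4, 0.1, -1.3]
grip_width: 0.0257
grasp_force: 40.3
```

```bash
python3 -c "
from h import *
a=np.array([.658,-.0195]); u=lambda r:a+r*np.array([np.cos(np.radians(176.2)),np.sin(np.radians(176.2))])
print(u(.138),u(.22)); plan((*u(.225),.33,86.2),(*u(.225),.231,86.2))"
```

```text
[ 0.5203034 -0.0103542] [ 0.43848368 -0.00491974]
now [0.3828 0.241  0.3276] th 86.4 t 21.38 w 0.0257 gf 40.3 q1,q7 [-0.12  0.41]
(np.float64(0.4334946696342888), np.float64(-0.004588372409999871), 0.33, 86.2)   -0.2201 -0.8064 -0.0078 -0.0000 0.0001 0.0005
(np.float64(0.4334946696342888), np.float64(-0.004588372409999871), 0.231, 86.2)   -0.2200 -0.8064 0.3222 -0.0000 0.0001 0.0005
```

Call:
drive_tool:
  targets: "1 -0.05 -0.15 -0.01 0 0 0;1 -0.1 -0.32 -0.01 0 0 0;1 -0.15 -0.5 -0.01 0 0 0;1 -0.2 -0.68 -0.01 0 0 0;1 -0.22 -0.806 0 0 0 0;1 -0.22 -0.806 0.12 0 0 0;1 -0.22 -0.806 0.24 0 0 0;1 -0.22 -0.806 0.32 0 0 0;1 -0.22 -0.806 0.32 0 0 0;1 -0.22 -0.806 0.32 0 0 0"

```text
t: 22.62
tcp_pos: [0.4337, -0.0044, 0.2322]
tcp_rot: [0.098, 3.139, 0.001]
ft_force: [-0.3, 0.3, -1.0]
grip_width: 0.0251
grasp_force: 40.4
```

Run:
```python
from h import *
for n in("top","scene"):
    c,z,K,W=cam(n); X=cloud(z,K,W)
    m=(X[...,2]>.155)&(X[...,2]<.195)&(abs(X[...,0]-.523)<.035)&(abs(X[...,1]+.012)<.02); P=X[m]
    if len(P): print(n,len(P),P.min(0).round(3),P.max(0).round(3),P.mean(0).round(3))
plan((.5215,-.0105,.231,86.2),(.5215,-.0105,.2,86.2))
```

```text
scene 1 [ 0.495 -0.007  0.182] [ 0.495 -0.007  0.182] [ 0.495 -0.007  0.182]
now [ 0.4337 -0.0046  0.2322] th 86.4 t 22.73 w 0.0254 gf 40.4 q1,q7 [0.41 0.8 ]
(0.5215, -0.0105, 0.231, 86.2)   -0.2933 -0.0012 0.0044 0.0000 0.0002 0.0004
(0.5215, -0.0105, 0.2, 86.2)   -0.2931 -0.0012 0.1077 0.0000 0.0002 0.0004
```

Call:
drive_tool:
  targets: "1 -0.05 0 0 0 0 0;1 -0.1 0 0 0 0 0;1 -0.15 0 0 0 0 0;1 -0.2 0 0 0 0 0;1 -0.25 0 0 0 0 0;1 -0.29 0 0 0 0 0;1 -0.29 0 0 0 0 0;1 -0.29 0 0.03 0 0 0;1 -0.29 0 0.06 0 0 0;1 -0.29 0 0.09 0 0 0;1 -0.29 0 0.11 0 0 0;1 -0.29 0 0.11 0 0 0"

```text
t: 24.22
tcp_pos: [0.5218, -0.0093, 0.1999]
tcp_rot: [0.1, 3.135, 0.002]
ft_force: [1.9, 0.4, 30.1]
grip_width: 0.0253
grasp_force: 45.6
```

Call:
drive_tool:
  targets: "0.2 0 0 0 0 0 0;0 0 0 0 0 0 0;-0.2 0 0 0 0 0 0;-0.2 0 0 0 0 0 0;-0.2 0 0 -0.1 0 0 0;-0.2 0 0 -0.2 0 0 0;-0.2 0 0 -0.35 0 0 0;-0.2 0 0 -0.5 0 0 0;-0.2 0 0 -0.5 0 0 0;-0.2 0 0 -0.5 0 0 0"

```text
t: 25.48
tcp_pos: [0.52, -0.0103, 0.3477]
tcp_rot: [-0.101, -3.139, 0.0]
ft_force: [0.3, 0.5, -0.2]
grip_width: 0.0514
grasp_force: 0.0
```

Run:
```python
from h import *
tabs(None,(.19,.26))
c,z,K,W=cam("top"); save("top5.png",np.hstack([c[40:320,90:380]]*1))
X=cloud(z,K,W); hsv=cv2.cvtColor(c,cv2.COLOR_RGB2HSV); m=(cv2.inRange(hsv,(3,150,70),(17,255,255))>0)&(X[...,2]>.19); print("top orange",X[m].round(3).tolist()[:3],m.sum())
yy=(cv2.inRange(hsv,(22,120,60),(34,255,255))>0)
for lo,hi,n in((.105,.125,"fin top"),(.07,.09,"plate")):
    q=yy&(X[...,2]>lo)&(X[...,2]<hi); P=X[q]; print(n,len(P),P.min(0).round(3),P.max(0).round(3),np.median(P,0).round(3)) if len(P) else print(n,0)
plan((.43,-.15,.36,40),(.40,-.265,.30,-4))
```

```text
tab px [259. 185.] 600 ctr 519.7 -7.1 top 233 size 24.8 13.8 wide ang 86.0
tab px [151. 353.] 132 ctr 712.6 -143.4 top 231 size 13.9 11.3 wide ang 17.3
top orange [[0.719, -0.134, 0.23], [0.718, -0.136, 0.232], [0.717, -0.139, 0.235]] 47
fin top 41 [ 0.468 -0.292  0.105] [ 0.478 -0.259  0.12 ] [ 0.474 -0.275  0.114]
plate 206 [ 0.436 -0.312  0.07 ] [ 0.482 -0.252  0.089] [ 0.457 -0.283  0.08 ]
now [ 0.52   -0.0103  0.3474] th 86.3 t 25.57 w 0.0513 gf 0.0 q1,q7 [0.39 1.02]
(0.43, -0.15, 0.36, 40)   0.2694 -0.4838 -0.0414 -0.0001 -0.0002 0.1287
(0.4, -0.265, 0.3, -4)   0.3444 -0.8727 0.1587 -0.0002 -0.0002 0.2509
```

View pics/top5.png

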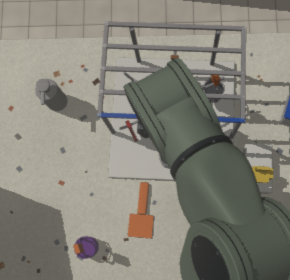

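Both filters hang, with tab tops at 233 and 231 mm at opposite places. No other steel filter is left on the counter; only the purple one is, at (88,247). Next is the lock tab.

Call:
drive_tool:
  targets: "-0.2 0.15 -0.1 -0.04 0 0 0;-0.2 0.2 -0.3 -0.04 0 0 0.05;-0.2 0.27 -0.48 -0.04 0 0 0.08;-0.2 0.2 -0.7 0.1 0 0 0.12;-0.2 0.16 -0.89 0.2 0 0 0.251;-0.2 0.16 -0.89 0.2 0 0 0.251;-0.2 0.16 -0.89 0.2 0 0 0.251;-0.2 0.16 -0.89 0.2 0 0 0.251;-0.2 0.16 -0.89 0.2 0 0 0.251;-0.2 0.16 -0.89 0.2 0 0 0.251"

```text
t: 26.82
tcp_pos: [0.455, -0.2734, 0.2876]
tcp_rot: [-2.302, -2.136, 0.001]
ft_force: [0.0, 0.3, -1.1]
grip_width: 0.0513
grasp_force: 0.0
```

```bash
cat >> h.py <<'E'
def fin(n="wrist"):
    c,z,K,W=cam(n); X=cloud(z,K,W); hsv=cv2.cvtColor(c,cv2.COLOR_RGB2HSV); y=cv2.inRange(hsv,(22,120,50),(34,255,255))>0
    g=cv2.inRange(hsv,(40,110,40),(85,255,255))>0
    for nm,q in (("fintop",y&(X[...,2]>.108)&(X[...,2]<.122)),("plate",y&(X[...,2]>.074)&(X[...,2]<.088)),("green",g&(X[...,2]>.05)&(X[...,2]<.075))):
        if q.sum()>15:
            r=cv2.minAreaRect((X[q][:,:2]*1000).astype(np.float32)); print(nm,int(q.sum()),np.round(r[0],1),np.round(r[1],1),round(r[2],1),"z",np.median(X[q][:,2]).round(4))
    return c
E
python3 -c "
from h import *
save('w5.png',fin()); plan((.475,-.276,.15,-4),(.475,-.276,.09,-4))"
```

```text
fintop 247 [ 476.2 -276.1] [35.9  9.3] 86.0 z 0.1131
plate 1525 [ 461.5 -274.9] [71.7 46.7] 86.9 z 0.0793
now [ 0.455  -0.2733  0.2876] th -4.4 t 26.88 w 0.0511 gf 0.0 q1,q7 [0.69 0.17]
(0.475, -0.276, 0.15, -4)   -0.0040 0.0678 0.4585 -0.0002 -0.0001 -0.0012
(0.475, -0.276, 0.09, -4)   -0.0042 0.0681 0.6585 -0.0002 -0.0001 -0.0012
```

View pics/w5.png

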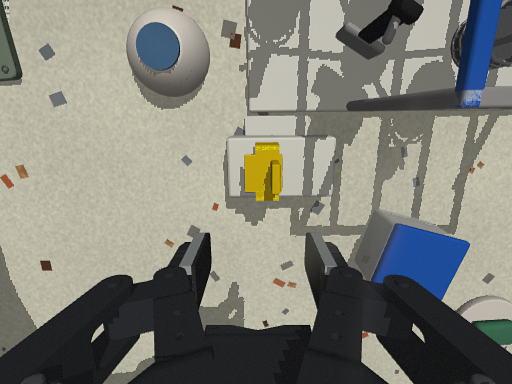

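The view shows the yellow fin (276,180) on its plate (258,172), closed over the button. Fin at (0.476,-0.276), 36 x 9 mm, matching the description. Pinching.

Call:
drive_tool:
  targets: "-0.2 -0.005 0.071 0.2 0 0 0;-0.2 -0.005 0.071 0.4 0 0 0;-0.2 -0.005 0.071 0.55 0 0 0;-0.2 -0.005 0.071 0.655 0 0 0;-0.2 -0.005 0.071 0.655 0 0 0;1 -0.005 0.071 0.655 0 0 0;1 -0.005 0.071 0.655 0 0 0;1 -0.005 0.071 0.655 0 0 0;1 -0.005 0.071 0.655 0 0 0;1 -0.005 0.071 0.655 0 0 0"

```text
t: 28.12
tcp_pos: [0.4767, -0.2769, 0.093]
tcp_rot: [2.297, 2.141, 0.001]
ft_force: [-0.6, 0.3, 9.6]
grip_width: 0.0091
grasp_force: 42.1
```

Call:
drive_tool:
  targets: "1 0 0.04 0 0 0 0;1 0 0.08 0 0 0 0;1 0 0.12 0 0 0 0;1 0 0.16 0 0 0 0;1 0 0.19 0 0 0 0;1 0 0.2 0 0 0 0;1 0 0.2 0 0 0 0"

```text
t: 29.0
tcp_pos: [0.5356, -0.2808, 0.093]
tcp_rot: [-2.298, -2.141, 0.002]
ft_force: [-9.6, 2.9, 13.8]
grip_width: 0.0088
grasp_force: 42.7
```

Call:
drive_tool:
  targets: "0.4 0 0 0 0 0 0;0 0 0 0 0 0 0;0 0 0 0 0 0 0;0 0 0 -0.15 0 0 0;0 0 0 -0.3 0 0 0;0 0 -0.2 -0.4 0 0 0;1 0 -0.25 -0.4 0 0 0;1 0 -0.25 -0.4 0 0 0;1 0 -0.25 -0.4 0 0 0;1 0 -0.25 -0.4 0 0 0"

```text
t: 30.25
tcp_pos: [0.4619, -0.2752, 0.2113]
tcp_rot: [-2.297, -2.142, -0.0]
ft_force: [0.4, -0.7, 1.4]
grip_width: -0.0003
grasp_force: 0.0
```

```bash
python3 -c "
from h import *
fin(); plan((.4615,-.275,.075,-4),(.4615,-.275,.0585,-4))"
```

```text
fintop 447 [ 535.5 -279.3] [35.  10.1] 86.1 z 0.1128
plate 2442 [ 521.3 -279. ] [72.9 47.3] 85.1 z 0.0792
green 525 [ 461.9 -274.2] [26.2 26.5] 15.6 z 0.066
now [ 0.4618 -0.2753  0.2113] th -4.0 t 30.3 w 0.0 gf 0.0 q1,q7 [0.67 0.12]
(0.4615, -0.275, 0.075, -4)   0.0006 -0.0008 0.4545 -0.0001 -0.0001 -0.0000
(0.4615, -0.275, 0.0585, -4)   0.0006 -0.0008 0.5095 -0.0001 -0.0001 -0.0000
```

The tab is fully open (fin moved 59 mm) and the green button is exposed at (0.462,-0.274), z 0.066. Pressing gently.

Call:
drive_tool:
  targets: "1 0 0 0.2 0 0 0;1 0 0 0.36 0 0 0;1 0 0 0.44 0 0 0;1 0 0 0.47 0 0 0;1 0 0 0.485 0 0 0;1 0 0 0.495 0 0 0;1 0 0 0.505 0 0 0;1 0 0 0.505 0 0 0;1 0 0 0.505 0 0 0"

```text
t: 31.42
tcp_pos: [0.4617, -0.2755, 0.061]
tcp_rot: [2.298, 2.141, 0.001]
ft_force: [-1.6, 3.2, 10.4]
grip_width: 0.0001
grasp_force: 5.1
```

Call:
drive_tool:
  targets: "1 0 0 0.004 0 0 0;1 0 0 0.007 0 0 0;1 0 0 0.007 0 0 0;1 0 0 0.007 0 0 0"

```text
t: 31.92
tcp_pos: [0.4618, -0.2756, 0.0604]
tcp_rot: [2.297, 2.14, 0.001]
ft_force: [-8.5, 7.2, 45.2]
grip_width: 0.0001
grasp_force: 22.7
```

It bottomed out at 45 N, so it was fully pressed. Rising, then going to the fin.

Call:
drive_tool:
  targets: "1 0 0 -0.05 0 0 0;1 0 0 -0.2 0 0 0;1 0 0 -0.4 0 0 0;0 0 0 -0.5 0 0 0;0 0 0.15 -0.5 0 0 0;0 0 0.247 -0.5 0 0 0;0 0 0.247 -0.5 0 0 0;0 0 0.247 -0.5 0 0 0"

```text
t: 32.92
tcp_pos: [0.5347, -0.2809, 0.2083]
tcp_rot: [-2.299, -2.141, 0.001]
ft_force: [-1.0, 0.7, 0.7]
grip_width: 0.0426
grasp_force: 0.0
```

```bash
python3 -c "
from h import *
fin(); plan((.5355,-.280,.093,-4))"
```

```text
fintop 430 [ 535.7 -280. ] [36.5  9. ] 86.0 z 0.113
plate 2483 [ 522. -279.] [72.4 47.8] 85.9 z 0.0792
green 557 [ 462.6 -274.5] [26.4 26.7] 85.2 z 0.0661
now [ 0.5346 -0.281   0.2084] th -4.1 t 32.98 w 0.0427 gf 0.0 q1,q7 [0.6  0.11]
(0.5355, -0.28, 0.093, -4)   0.0036 0.0027 0.3847 -0.0000 0.0000 -0.0002
```

The button is back up (z 0.066). Pinching and closing the tab.

Call:
drive_tool:
  targets: "0 0.003 0.003 0.15 0 0 0;0 0.003 0.003 0.3 0 0 0;0 0.003 0.003 0.385 0 0 0;0 0.003 0.003 0.385 0 0 0;1 0.003 0.003 0.385 0 0 0;1 0.003 0.003 0.385 0 0 0;1 0.003 0.003 0.385 0 0 0;1 0.003 0.003 0.385 0 0 0;1 0.003 0.003 0.385 0 0 0"

```text
t: 34.1
tcp_pos: [0.5356, -0.2802, 0.0942]
tcp_rot: [2.299, 2.141, -0.002]
ft_force: [-9.9, 2.1, 14.0]
grip_width: 0.0094
grasp_force: 42.1
```

Call:
drive_tool:
  targets: "1 0 -0.04 0 0 0 0;1 0 -0.08 0 0 0 0;1 0 -0.12 0 0 0 0;1 0 -0.16 0 0 0 0;1 0 -0.19 0 0 0 0;1 0 -0.2 0 0 0 0;1 0 -0.2 0 0 0 0"

```text
t: 34.98
tcp_pos: [0.4768, -0.2763, 0.0942]
tcp_rot: [2.297, 2.14, 0.001]
ft_force: [-2.0, -0.8, 10.1]
grip_width: 0.0091
grasp_force: 41.8
```

Call:
drive_tool:
  targets: "0.4 0 0 0 0 0 0;0 0 0 0 0 0 0;0 0 0 0 0 0 0;0 0 0 -0.15 0 0 0;0 0 0 -0.3 0 0 0;0 0 0 -0.5 0 0 0;0 0 -0.2 -0.7 0 0 0;0 0 -0.3 -0.7 0 0 0;0 0 -0.3 -0.7 0 0 0;0 0 -0.3 -0.7 0 0 0"

```text
t: 36.22
tcp_pos: [0.3869, -0.2693, 0.3027]
tcp_rot: [2.298, 2.142, 0.0]
ft_force: [-0.5, 0.4, -0.2]
grip_width: 0.0425
grasp_force: 0.0
```

Run:
```python
from h import *
fin(); fin("top")
c,z,K,W=cam("top"); c2,_,_,_=cam("scene"); save("end.png",np.hstack([cv2.resize(c[40:320,90:390],None,fx=1.3,fy=1.3),cv2.resize(c2[130:310,160:340],(364,364))])); plan()
```

```text
fintop 255 [ 476.8 -275.9] [35.6  9.7] 86.3 z 0.1128
plate 1443 [ 462.9 -274.9] [71.3 47.8] 86.0 z 0.0792
fintop 43 [ 475.2 -275.8] [33.8  8.8] 87.5 z 0.1142
plate 267 [ 460.7 -275.2] [70.9 43.9] 81.3 z 0.0806
now [ 0.3871 -0.2691  0.3022] th -4.0 t 36.42 w 0.0426 gf 0.0 q1,q7 [0.8  0.21]
```

View pics/end.png

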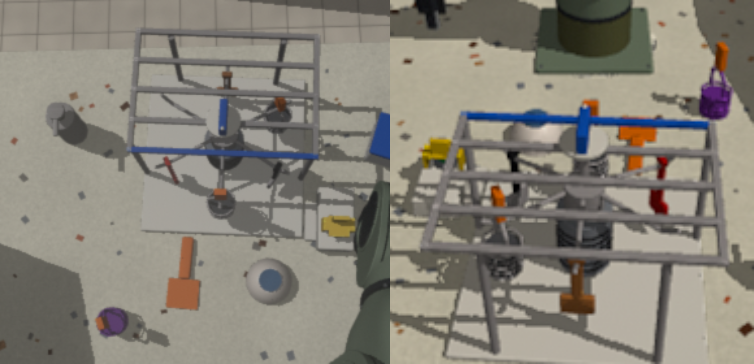

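The final view shows both filters hanging (left crop at (221,200) and (280,110)). The tab is closed to within about 1 mm, the bystanders are in place and the arm is clear. Handing in.

```bash
python3 -c "
from rig import bot
print(bot.hand_in())"
```

```text
the job is handed in; nothing more can be done
None
```

I handed the job in at about 36 s on the robot's clock, and `hand_in()` gave no verdict: both mesh filters hang on their own hooks, the start button was pressed fully and came back up, the lock tab is closed to within about 1 mm, and the bystanders look unmoved.

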